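# Set the depth stop of a rotary-tool stand

### The job

Set the depth stop of the rotary-tool stand for scoring the copper board: swing the arrest lever out so that the arm sinks until its cutter rests on the board, then swing the lever fully back so that it locks the arm down. Then turn the wing-headed stop screw clockwise until it seats, back it off a quarter turn, and finish still gripping its wing at that setting, so that I can tighten the locknut. Leave the spool, knife and tweezers where they lie.

Things in the scene. Friction and masses are not known exactly. Their poses are not given: they have to be found in the camera images.
- stand: rotary-tool stand fixed on a blue mat 3 mm thick: grey base 170 x 420 x 18 mm. Origin on the base's underside, straight below the stop screw; z up, y along the arm from hinge to tool, -x = operator's side. All heights here are above this origin. Aluminium arm bar 30 wide, 24 high, its top at 117 mm when down; hinge at y -160 mm in a yoke 123 mm high.
- cutter_tip (a point): tip of the cutter in the black upright rotary tool at the arm's free end, y +150 mm from the stand's origin; 35 mm up when the arm is down, on the copper-clad board. The tool is 52 mm thick, its collar 62 mm, its top 240 mm up.
- swing_arm (a joint): hinge of the arm, rad: 0 = down and level, the cutter resting on the copper board; about 0.10 = parked, its catch pin lying on the lever's blade. Once the blade is out of the way the arm sinks by itself, damped, in about a second.
- lever (a joint): arrest lever's angle, rad, anticlockwise from above: 0 = arrested (stop), blade square to the arm, handle to the stand's -x; opening swings the handle to the stand's -y (hinge end), stop at 1.2. Beyond about 0.45 the blade frees the arm's catch pin. Swung back with the arm fully down, the blade goes over the pin and locks it down; earlier, the pin blocks it. Stays where left, 2 N at the handle.
- lever_pivot (a point): point on the lever's upright pivot axis, at x = -60, y = -50 mm from the stand's origin, 100 mm up
- lever_grip (a point): middle of the black upright handle grip of the arrest lever: round, 18 mm thick, 40 mm tall (from 125 to 165 mm up), 65 mm from the pivot axis, on a slim steel lever arm; this point is 147 mm up and moves with the lever
- stop_screw (a joint): turn of the stop screw in the arm, rad: 0 = seated on its anvil (hard stop; the wing then lies along the stand's x, across the arm); grows anticlockwise seen from above as it is backed off, a quarter turn = 1.57. Starts between 0.7 and 2.2. Its height does not change noticeably. Rubbing torque about 0.06 N m; stays where it is left.
- wing: black plastic wing head of the stop screw: flat upright bar 46 long, 9 thick, 22 mm high, spanning 141 to 163 mm up when the arm is down. Origin on the screw axis 150 mm up; x along the bar, z up. Below it a round hub 18 mm thick down to 128 mm, then the screw and a brass locknut whose top is 124 mm up.
- solder_spool: bystander: reel of solder wire with green flanges, 54 mm across, 50 mm high, standing on the mat on the far side of the stand; origin at the centre of its underside
- knife: bystander: pink-handled hobby knife, 135 mm long, 18 wide, 14 high, lying on the mat on the far side; origin on its underside near the middle
- tweezers: bystander: dark steel tweezers, 130 mm long, 15 wide, 9 high, lying on the mat on the operator's side; origin on the underside, at the middle

How it is judged:
By the outcome, as a careful person would: the job done as asked, in the order asked, and still so for the second after the job is handed in, while the arm keeps its last pose, push and grip.
It also fails if it takes over 64 s, if anything falls off the work surface, if the arm or the gripper's body presses on something with over 40 N, if the wrist force passes 120 N, or if a joint passes its speed limit or range.

### The arm

A 6-joint arm with a two-finger parallel gripper is mounted at the origin on the work surface. World frame = base frame: x ahead of the robot, y to its left, z up, the work surface at z = 0. Lengths are in mm, angles in rad, forces in N, time in s.
With the tool pointing down it reaches from about 350 to 875 mm from the base axis. Payload 4.2 kg.
Tool frame: the origin (TCP) lies midway between the tips of the shut fingers; the grasp point (between the pads) lies 19 mm behind it (arm.tcp_to_grasp is the distance from the TCP to the grasp point, in mm); z points along the fingers, y is the line along which they close (so a half turn about z gives the same grasp; the last joint's range is limited). The gripper opens to 85 mm and grips with 20 to 120 N. Pads are 22 mm wide; open, the fingers measure 114 mm over their backs; the gripper's body (76 mm by 85 mm) begins 54 mm behind the grasp point. The pads swing forward as they close: fully open they stand 13 mm farther back than shut.
Start: joints at [-1.075, 0.385, 0.008, 0, -1.194, -0.259], TCP at [146.638, -607.533, 231.312] pointing down, gripper open.
Joint ranges: [-3.14, 3.14], [-1.21, 2.06], [-1.07, 1.41], [-3.16, 2.05], [-2.99, -0.16], [-3.1, 3.1]. Speed limits (rad/s): [2.79, 2.79, 3.14, 3.14, 3.14, 3.14].

### API

Orientations are given as a unit quaternion [x, y, z, w].
In Python, from bench import arm, imaging, job, models gives the robot as it stands.
- The arm moves only by the tool arm_command, never from a script. Its argument "rows" is a list of rows, each an object with "grip": the opening, from 0 (shut) to 1 (fully open); "linear": the shift along the tool's x, y, z in mm, a list of three; "rot": the turn, a rotation vector about the tool's x, y, z in rad, a list of three. In form: [{"grip": grip, "linear": [tx, ty, tz], "rot": [rx, ry, rz]}, ...]. A call has 1 to 10 rows; each row is the pose to reach, as a shift and turn from the pose commanded when the call began, along the tool's axes at that moment; what a row does not reach only later rows make up. A row lasts 1/8 s, in which the tool goes at most 62.5 mm and 10.7 degrees, less where a joint would pass 70% of its speed; a pose out of reach is approached as far as the arm can. A call with a gripper value outside its range is refused whole. The fingers move at their own pace and stop on an object; the grip force is fixed at half the most. Time passes only in rows, so rows that repeat a pose let the fingers close. It gives the time, the measured TCP pose, the force, the opening and the grip force at its end, in the units of the state.
- arm.read_state(): the state, without advancing time (a new reading comes with each control period).
- imaging.get_image(name): name is "side" or "top"; returns a dict with "frame" (420x560x3 uint8, red, green, blue), "fx", "fy", "cx", "cy" (pixels), "extrinsics" (4x4, takes a point from world to camera coordinates). Camera axes: x right, y down, z forward; pixel columns grow to the right and rows downward; lengths in mm; the calibration is good to about 2 mm. A picture is of the moment at which its call begins. There is no depth.
- job.job_done(): hands the job in; it is judged then, once.
Trained networks look in a picture, given as the dict that the camera call returned (one of the last four; its "shot" number tells which), for a name from the list of things; names that differ only in an ending like _2 or _b are one class to them, and where a whole thing is asked for, a point or a joint stands for the part that bears it (a point fixed in the world has none). Each returns a list of dicts, best first, with "score" (0 to 1); they miss things now and then, are a little off and sometimes report something else, mostly with a low value. They report only what shows in the picture. A call takes as long as a camera call.
- models.spot_in(picture, query): "rect" ([left, top, right, bottom] in pixels, round what is visible of it).
- models.tip_of(picture, query): "pixel" ([column, row] in pixels: a listed point, or the origin of a listed thing).
The state is a dict: "clock": time; "joints": joint angles; "joint_vel": joint speeds; "joint_efforts": joint torques, N m; "position": TCP position; "ee_rot": TCP orientation; "contact_force": force on the tool from outside, world axes, zero at the start; "wrist_torque": the same for the moment, N m; "gripper_width": finger opening in mm; "grasp_force": force on a finger pad.
Only numpy, scipy, OpenCV 4.12 (cv2) and the standard library are available. Lean on these libraries where they do the work, as an engineer would, in place of code of your own. Each camera call takes 0.05 s, during which the arm holds its last target. There are 200 camera calls.

## Working session

There is one attempt and no reset: what is moved stays moved. The work goes in short steps, Python scripts to look and compute and a tool call to move; the robot and the scene stay as the last step left them, time stands still between calls to the robot, and variables do not carry over. Pictures are saved under pics/ and viewed, at most 10 in all, crops included, and the job is handed in when it is done.

Besides the shell and the picture viewer there is one more tool, called after ">>>" by a JSON object that holds its "method" and its "body". arm_command: Moves the arm, as the interface text tells. Its arguments: {"type":"object","properties":{"rows":{"type":"array"}},"required":["rows"]}

```bash
mkdir -p pics; ls; cat > h.py <<'E'
import numpy as np, cv2
from scipy.spatial.transform import Rotation as R
from bench import arm, imaging, job, models
def ray(p,px):
    E=np.array(p["extrinsics"]);Rm=E[:3,:3];c=-Rm.T@E[:3,3]
    d=Rm.T@np.array([(px[0]-p["cx"])/p["fx"],(px[1]-p["cy"])/p["fy"],1]);return c,d/np.linalg.norm(d)
def tri(ps,pxs):
    A=np.zeros((3,3));b=np.zeros(3);L=[]
    for p,x in zip(ps,pxs):
        c,d=ray(p,x);M=np.eye(3)-np.outer(d,d);A+=M;b+=M@c;L.append((c,M))
    X=np.linalg.solve(A,b);return X,max(np.linalg.norm(M@(X-c)) for c,M in L)
def proj(p,X):
    E=np.array(p["extrinsics"]);q=E[:3,:3]@np.array(X)+E[:3,3]
    return [p["cx"]+p["fx"]*q[0]/q[2],p["cy"]+p["fy"]*q[1]/q[2]]
def save(p,n): cv2.imwrite("pics/"+n,p["frame"][:,:,::-1])
E
python3 - <<'E'
from h import *
a=imaging.get_image("side");b=imaging.get_image("top")
save(a,"side0.png");save(b,"top0.png")
for n in ["cutter_tip","lever_pivot","lever_grip","wing","stand","solder_spool","knife","tweezers"]:
    r=[models.tip_of(p,n)[:2] for p in (a,b)]
    print(n,[[(np.round(d["pixel"]),round(d["score"],2)) for d in x] for x in r])
    if r[0] and r[1]: X,e=tri([a,b],[r[0][0]["pixel"],r[1][0]["pixel"]]);print("   ",X.round(1),round(e,1))
s=arm.read_state();print({k:np.round(v,3) for k,v in s.items()})
for p in(a,b):print(ray(p,(280,210)))
E
```

```text
pics
cutter_tip [[(array([241., 233.]), 0.81)], []]
lever_pivot [[(array([270., 281.]), 0.61)], [(array([400., 239.]), 0.75)]]
    [ 536.3 -180.2  102.9] 0.9
lever_grip [[(array([229., 268.]), 0.56)], [(array([432., 281.]), 0.55)]]
    [ 479.4 -210.7  156.3] 1.1
wing [[(array([288., 221.]), 0.81)], [(array([348., 220.]), 0.7), (array([367., 212.]), 0.54)]]
    [570.6 -95.  152.5] 7.9
stand [[(array([288., 298.]), 0.65), (array([228., 269.]), 0.47)], [(array([350., 218.]), 0.97)]]
    [ 571.3 -116.1   11.9] 2.2
solder_spool [[(array([323., 259.]), 0.74)], [(array([280., 167.]), 0.83), (array([403., 239.]), 0.4)]]
    [661.4   5.9  -3.1] 2.7
knife [[(array([370., 306.]), 0.77)], [(array([364., 139.]), 0.9), (array([365., 212.]), 0.72)]]
    [ 709.9 -142.1   -1.1] 1.1
tweezers [[(array([191., 290.]), 0.79)], [(array([310., 312.]), 0.64)]]
    [404.9 -49.6  -2.2] 1.6
{'clock': np.float64(0.9), 'joints': array([-1.075,  0.385,  0.008,  0.   , -1.194, -0.259]), 'joint_vel': array([-0.001, -0.001,  0.   ,  0.001, -0.001, -0.001]), 'joint_efforts': array([-1.0000e-03, -3.9208e+01,  1.8862e+01,  4.1910e+00, -0.0000e+00,
        0.0000e+00]), 'position': array([ 146.658, -607.522,  231.34 ]), 'ee_rot': array([-0.118,  0.993, -0.   ,  0.   ]), 'contact_force': array([ 0.232,  0.848, -0.105]), 'wrist_torque': array([-0.001,  0.053, -0.019]), 'grasp_force': np.float64(0.0), 'gripper_width': np.float64(85.56)}
(array([ 488.49951774, -671.26140589,  493.94703719]), array([ 0.11553294,  0.86787308, -0.48316504]))
(array([551.10478488,  -7.55118194, 808.62464432]), array([ 0.03728259,  0.01637791, -0.99917054]))
```

View pics/side0.png

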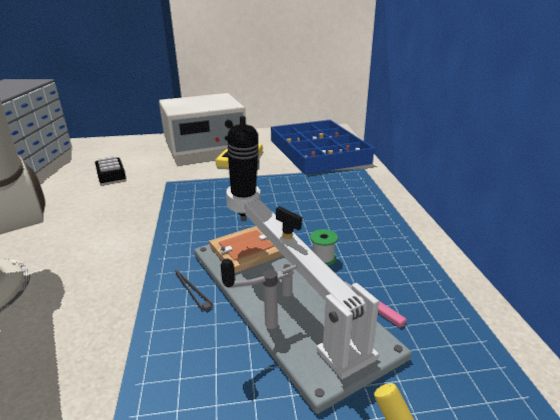

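View pics/top0.png

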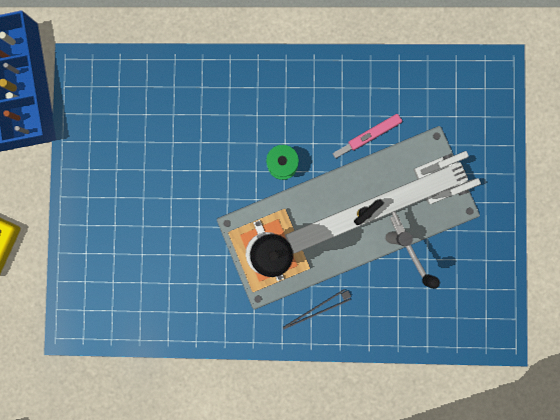

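The side view shows the arm parked, with the lever grip at about (228,272) and the wing at (288,219). In the top view the hinge is on the right (455,172), the tool at (270,255), the wing at (369,211) and the lever grip at (431,282).

```bash
python3 - <<'E'
from h import *
a=imaging.get_image("side");b=imaging.get_image("top")
def atz(p,px,z):
    c,d=ray(p,px);return (c+d*(z-c[2])/d[2])
C=[atz(b,q,21) for q in [(218,218),(440,127),(480,215),(254,307)]]
print(np.round(C,0))
ydir=(C[0]-C[1]+C[3]-C[2])[:2]; ydir/=np.linalg.norm(ydir); xdir=np.array([ydir[1],-ydir[0]])
print("x",xdir,"y",ydir,"yaw",np.arctan2(xdir[1],xdir[0]), "lens",np.linalg.norm(C[0]-C[1]),np.linalg.norm(C[1]-C[2]))
def best(p,n):return models.tip_of(p,n)
piv,e=tri([a,b],[best(a,"lever_pivot")[0]["pixel"],best(b,"lever_pivot")[0]["pixel"]])
g=[best(a,"lever_grip"),best(b,"lever_grip")];print("grip cand",g)
gr,e2=tri([a,b],[g[0][0]["pixel"],g[1][0]["pixel"]])
O=piv[:2]-(-60*xdir-50*ydir);print("piv",piv,e,"grip",gr,e2,np.linalg.norm((gr-piv)[:2]),"O",O)
w=best(a,"wing")[0]["pixel"]
for wb in best(b,"wing"): X,e=tri([a,b],[w,wb["pixel"]]);print("wing",X,e,"in stand",(X[:2]-O)@xdir,(X[:2]-O)@ydir)
dd=(gr-piv)[:2];print("lever angle",np.arctan2(dd@ydir,dd@xdir))
print("grip via z=150 top", atz(b,g[1][0]["pixel"],150))
# wing angle from dark pixels in top
im=b["frame"];cr=im[192:230,345:392];cv2.imwrite("pics/wc.png",cv2.resize(np.hstack([cr[:,:,::-1]]),None,fx=8,fy=8,interpolation=0))
m=(im.max(2)<45);m2=np.zeros_like(m);m2[195:228,350:390]=m[195:228,350:390]
pts=np.argwhere(m2)[:,::-1].astype(np.float32);W=np.array([atz(b,q,165)[:2] for q in pts])
print(len(pts),W.mean(0),cv2.minAreaRect(W.astype(np.float32)))
E
```

```text
[[ 565.  112.   21.]
 [ 727. -267.   21.]
 [ 576. -334.   21.]
 [ 414.   47.   21.]]
x [0.92024525 0.39134214] y [-0.39134214  0.92024525] yaw 0.4020896030374668 lens 412.41601339821744 164.40547548519464
grip cand [[{'pixel': [226.8, 271.6], 'score': 0.72}], [{'pixel': [431.0, 280.5], 'score': 0.77}]]
piv [ 535.28928319 -179.33944887  102.63167245] 0.4424127038924222 grip [ 478.14399321 -211.43316677  151.02604973] 0.6479217137048853 65.5407575187204 O [ 570.9368913  -109.84665762]
wing [ 573.66437572 -119.9537716   172.08989533] 3.3079705218673126 in stand -1.445385054669067 -10.368403269309841
lever angle -3.0319644591581816
grip via z=150 top [ 478.68221015 -211.7626414   150.        ]
263 [ 574.22160226 -119.19272282] ((575.4325561523438, -119.46646881103516), (16.20090103149414, 47.33103561401367), 34.47650146484375)
```

View pics/wc.png

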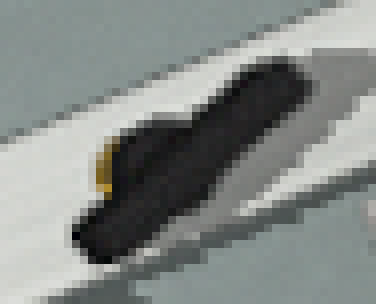

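>>> {"method": "arm_command", "body": {"rows": [{"grip": 1,"linear": [-40,30,0],"rot": [0,0,-0.016]},{"grip": 1,"linear": [-83,61,0],"rot": [0,0,-0.033]},{"grip": 1,"linear": [-125,92,0],"rot": [0,0,-0.05]},{"grip": 1,"linear": [-166,123,0],"rot": [0,0,-0.066]},{"grip": 1,"linear": [-208,154,0],"rot": [0,0,-0.083]},{"grip": 1,"linear": [-250,184,0],"rot": [0,0,-0.1]},{"grip": 1,"linear": [-291,215,0],"rot": [0,0,-0.116]},{"grip": 1,"linear": [-332,246,0],"rot": [0,0,-0.133]},{"grip": 1,"linear": [-374,276,0],"rot": [0,0,-0.15]},{"grip": 1,"linear": [-415,307,0],"rot": [0,0,-0.166]}]}}

```text
clock: 2.55
position: [479.1, -210.3, 231.7]
ee_rot: [-0.2, 0.98, -0.0, 0.0]
contact_force: [0.1, -0.0, -0.0]
gripper_width: 85.1
grasp_force: 0.0
```

>>> {"method": "arm_command", "body": {"rows": [{"grip": 1,"linear": [0,0,30],"rot": [0,0,0]},{"grip": 1,"linear": [0,0,62],"rot": [0,0,0]},{"grip": 1,"linear": [0,0,91],"rot": [0,0,0]},{"grip": 1,"linear": [0,0,91],"rot": [0,0,0]}]}}

```text
clock: 3.05
position: [476.5, -211.5, 138.5]
ee_rot: [-0.2, 0.98, 0.001, -0.002]
contact_force: [-0.5, -0.0, -0.5]
gripper_width: 85.3
grasp_force: 0.0
```

```bash
python3 - <<'E'
from h import *
a=imaging.get_image("side");b=imaging.get_image("top")
im=np.hstack([cv2.resize(a["frame"][190:340,140:340],(400,300)),cv2.resize(b["frame"][180:330,330:530],(400,300))])
cv2.imwrite("pics/l1.png",im[:,:,::-1])
E
```

```text
(no output)
```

View pics/l1.png

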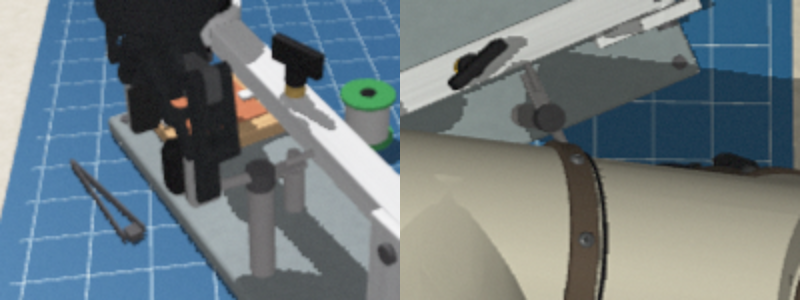

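The side crop shows the handle at about (173,165), between the open fingers. The arm hides it from above. I'll close the gripper.

>>> {"method": "arm_command", "body": {"rows": [{"grip": 0,"linear": [0,0,0],"rot": [0,0,0]},{"grip": 0,"linear": [0,0,0],"rot": [0,0,0]},{"grip": 0,"linear": [0,0,0],"rot": [0,0,0]},{"grip": 0,"linear": [0,0,0],"rot": [0,0,0]},{"grip": 0,"linear": [0,0,0],"rot": [0,0,0]},{"grip": 0,"linear": [0,0,0],"rot": [0,0,0]}]}}

```text
clock: 3.9
position: [478.1, -211.8, 140.8]
ee_rot: [-0.2, 0.98, -0.0, 0.0]
contact_force: [-1.9, 0.3, 4.9]
gripper_width: 15.4
grasp_force: 58.9
```

```bash
python3 - <<'E'
from h import *
a=imaging.get_image("side")
print(models.tip_of(a,"lever_grip")[:2],models.spot_in(a,"lever_grip")[:2])
s=arm.read_state();M=R.from_quat(s["ee_rot"]).as_matrix();t=np.array(s["position"])
print(proj(a,t),proj(a,t-19*M[:,2]),[proj(a,t-19*M[:,2]+11*k*M[:,0]) for k in(-1,1)],s["gripper_width"],s["wrist_torque"])
im=cv2.resize(a["frame"][220:310,180:300],(800,600),interpolation=2)
cv2.imwrite("pics/l2.png",im[:,:,::-1])
E
```

```text
[{'pixel': [228.1, 268.5], 'score': 0.61}] [{'rect': [229.5, 269.2, 291.9, 290.1], 'score': 0.92}]
[np.float64(227.8355019942194), np.float64(277.9151551572348)] [np.float64(226.78751617354476), np.float64(266.3869634527428)] [[np.float64(234.36481420119284), np.float64(263.7454063269271)], [np.float64(219.07395917251134), np.float64(269.07602245334135)]] 15.525630502480645 [0.31804249 0.56419058 0.09883037]
```

View pics/l2.png

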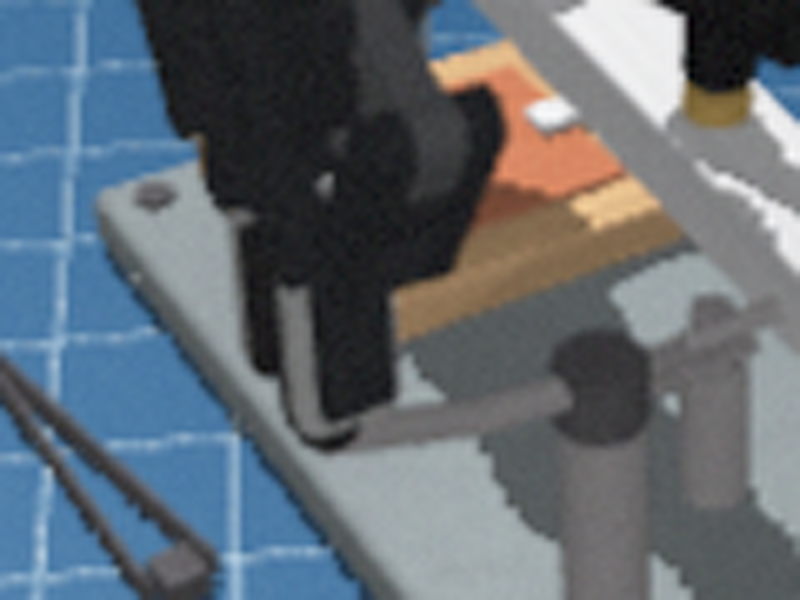

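The fingers hold the handle; its foot shows at (330,435) in the crop. Next I'll work out the arc.

```bash
cat >> h.py <<'E'
def arc(angles,piv=(535.3,-179.3),rotk=1):
    s=arm.read_state();M=R.from_quat(s["ee_rot"]).as_matrix();t=np.array(s["position"]);c=np.array([*piv,t[2]])
    for a in angles:
        p=c+R.from_rotvec([0,0,a]).apply(t-c);print(round(a,2),(M.T@(p-t)).round(0),round(-a*rotk,2))
E
python3 - <<'E'
from h import *
arc(np.arange(1,11)*0.1)
E
```

```text
0.1 [-1. -6.  0.] -0.1
0.2 [ -3. -13.   0.] -0.2
0.3 [ -5. -19.   0.] -0.3
0.4 [ -8. -25.   0.] -0.4
0.5 [-12. -30.   0.] -0.5
0.6 [-16. -36.   0.] -0.6
0.7 [-20. -40.   0.] -0.7
0.8 [-25. -45.   0.] -0.8
0.9 [-31. -48.   0.] -0.9
1.0 [-36. -52.   0.] -1.0
```

>>> {"method": "arm_command", "body": {"rows": [{"grip": 0,"linear": [-1,-6,0],"rot": [0,0,-0.1]},{"grip": 0,"linear": [-3,-13,0],"rot": [0,0,-0.2]},{"grip": 0,"linear": [-5,-19,0],"rot": [0,0,-0.3]},{"grip": 0,"linear": [-8,-25,0],"rot": [0,0,-0.4]},{"grip": 0,"linear": [-12,-30,0],"rot": [0,0,-0.5]}]}}

```text
clock: 4.68
position: [498.9, -236.2, 140.9]
ee_rot: [-0.438, 0.899, 0.0, -0.003]
contact_force: [-6.5, -5.4, 6.7]
gripper_width: 15.3
grasp_force: 59.0
```

>>> {"method": "arm_command", "body": {"rows": [{"grip": 0,"linear": [-1,-6,0],"rot": [0,0,-0.1]},{"grip": 0,"linear": [-3,-13,0],"rot": [0,0,-0.2]},{"grip": 0,"linear": [-5,-19,0],"rot": [0,0,-0.3]},{"grip": 0,"linear": [-8,-25,0],"rot": [0,0,-0.4]},{"grip": 0,"linear": [-8,-25,0],"rot": [0,0,-0.4]}]}}

```text
clock: 5.3
position: [524.0, -247.1, 141.0]
ee_rot: [-0.607, 0.795, -0.001, -0.003]
contact_force: [-4.9, -10.1, 4.7]
gripper_width: 15.9
grasp_force: 59.1
```

>>> {"method": "arm_command", "body": {"rows": [{"grip": 0,"linear": [0,0,0],"rot": [0,0,0]},{"grip": 0,"linear": [0,0,0],"rot": [0,0,0]},{"grip": 0,"linear": [0,0,0],"rot": [0,0,0]},{"grip": 0,"linear": [0,0,0],"rot": [0,0,0]},{"grip": 0,"linear": [0,0,0],"rot": [0,0,0]},{"grip": 0,"linear": [0,0,0],"rot": [0,0,0]},{"grip": 0,"linear": [0,0,0],"rot": [0,0,0]},{"grip": 0,"linear": [0,0,0],"rot": [0,0,0]},{"grip": 0,"linear": [0,0,0],"rot": [0,0,0]},{"grip": 0,"linear": [0,0,0],"rot": [0,0,0]}]}}

```text
clock: 6.55
position: [523.9, -247.0, 141.0]
ee_rot: [-0.607, 0.795, -0.001, -0.003]
contact_force: [-4.8, -11.8, 4.0]
gripper_width: 15.5
grasp_force: 59.0
```

```bash
python3 - <<'E'
from h import *
a=imaging.get_image("side")
cv2.imwrite("pics/l3.png",cv2.resize(a["frame"][100:380,130:430],None,fx=2,fy=2)[:,:,::-1])
s=arm.read_state();print(s["position"],s["ee_rot"],s["contact_force"],s["wrist_torque"],s["joints"])
print(models.tip_of(a,"wing")[:1],models.tip_of(a,"cutter_tip")[:1])
arc(-np.arange(1,11)*0.1)
E
```

```text
[ 523.89686376 -247.02948361  140.99926068] [-0.60657594  0.79502091 -0.00080185 -0.00259563] [ -4.54446647 -11.10170749   4.1440723 ] [-3.00142438  1.41470107  0.27893767] [-0.15849418  0.38774952 -0.23389413  0.00597582 -0.95157778 -0.11227753]
[{'pixel': [285.9, 228.7], 'score': 0.39}] [{'pixel': [289.3, 297.6], 'score': 0.68}]
-0.1 [0. 7. 0.] 0.1
-0.2 [ 0. 14.  0.] 0.2
-0.3 [-1. 21.  0.] 0.3
-0.4 [-3. 27.  0.] 0.4
-0.5 [-5. 34.  0.] 0.5
-0.6 [-8. 40.  0.] 0.6
-0.7 [-12.  46.   0.] 0.7
-0.8 [-16.  51.   0.] 0.8
-0.9 [-20.  56.  -0.] 0.9
-1.0 [-26.  61.  -0.] 1.0
```

View pics/l3.png

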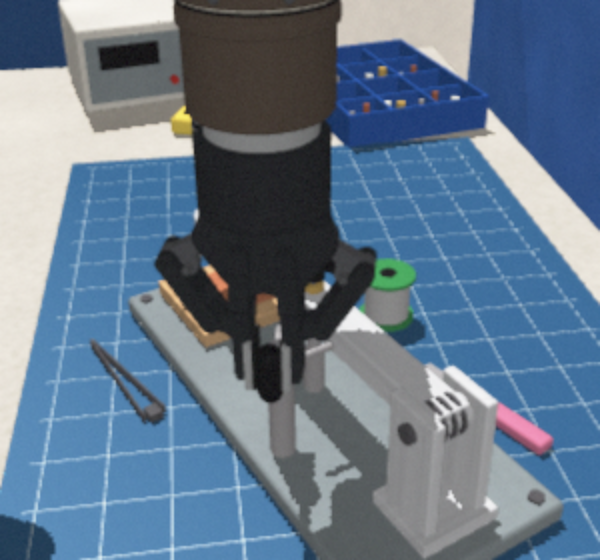

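The lever is swung out and the arm bar looks level in the yoke. I'll swing it back in two stages.

>>> {"method": "arm_command", "body": {"rows": [{"grip": 0,"linear": [0,7,0],"rot": [0,0,0.1]},{"grip": 0,"linear": [0,14,0],"rot": [0,0,0.2]},{"grip": 0,"linear": [-1,21,0],"rot": [0,0,0.3]},{"grip": 0,"linear": [-3,27,0],"rot": [0,0,0.4]},{"grip": 0,"linear": [-5,34,0],"rot": [0,0,0.5]},{"grip": 0,"linear": [-5,34,0],"rot": [0,0,0.5]}]}}

```text
clock: 7.45
position: [493.0, -231.5, 140.9]
ee_rot: [-0.39, 0.921, -0.001, -0.001]
contact_force: [-3.9, -5.4, 5.0]
gripper_width: 15.7
grasp_force: 58.6
```

```bash
python3 - <<'E'
from h import *
arc(-np.arange(1,7)*0.08)
E
```

```text
-0.08 [ 0.  5. -0.] 0.08
-0.16 [ 0. 11. -0.] 0.16
-0.24 [-1. 16. -0.] 0.24
-0.32 [-2. 21. -0.] 0.32
-0.4 [-3. 27. -0.] 0.4
-0.48 [-5. 32. -0.] 0.48
```

>>> {"method": "arm_command", "body": {"rows": [{"grip": 0,"linear": [0,5,0],"rot": [0,0,0.08]},{"grip": 0,"linear": [0,11,0],"rot": [0,0,0.16]},{"grip": 0,"linear": [-1,16,0],"rot": [0,0,0.24]},{"grip": 0,"linear": [-2,21,0],"rot": [0,0,0.32]},{"grip": 0,"linear": [-3,26,0],"rot": [0,0,0.4]},{"grip": 0,"linear": [-3,26,0],"rot": [0,0,0.4]}]}}

```text
clock: 8.2
position: [477.5, -210.5, 140.8]
ee_rot: [-0.2, 0.98, -0.001, 0.0]
contact_force: [-1.1, -3.3, 4.2]
gripper_width: 15.6
grasp_force: 58.6
```

>>> {"method": "arm_command", "body": {"rows": [{"grip": 0,"linear": [0,2,0],"rot": [0,0,0.03]},{"grip": 0,"linear": [0,4,0],"rot": [0,0,0.06]},{"grip": 0,"linear": [0,4,0],"rot": [0,0,0.06]}]}}

```text
clock: 8.57
position: [476.7, -208.4, 140.9]
ee_rot: [-0.172, 0.985, -0.002, 0.0]
contact_force: [-0.3, -11.5, 2.4]
gripper_width: 15.4
grasp_force: 59.0
```

>>> {"method": "arm_command", "body": {"rows": [{"grip": 0,"linear": [0,3,0],"rot": [0,0,0]},{"grip": 0,"linear": [0,3,0],"rot": [0,0,0]},{"grip": 0,"linear": [0,3,0],"rot": [0,0,0]}]}}

```text
clock: 8.95
position: [476.6, -208.0, 141.1]
ee_rot: [-0.172, 0.985, -0.004, 0.001]
contact_force: [2.7, -22.5, -2.4]
gripper_width: 15.8
grasp_force: 59.0
```

The force climbed to 22 N with almost no motion, so the lever is at its arrested stop. I'll release and lift.

>>> {"method": "arm_command", "body": {"rows": [{"grip": 1,"linear": [0,0,0],"rot": [0,0,0]},{"grip": 1,"linear": [0,-1,0],"rot": [0,0,0]},{"grip": 1,"linear": [0,-3,0],"rot": [0,0,0]},{"grip": 1,"linear": [0,-4,0],"rot": [0,0,0]},{"grip": 1,"linear": [0,-4,0],"rot": [0,0,0]},{"grip": 1,"linear": [0,-4,-35],"rot": [0,0,0]},{"grip": 1,"linear": [0,-4,-75],"rot": [0,0,0]},{"grip": 1,"linear": [0,-4,-110],"rot": [0,0,0]},{"grip": 1,"linear": [-20,20,-130],"rot": [0,0,0]}]}}

```text
clock: 10.07
position: [487.1, -178.3, 272.6]
ee_rot: [-0.169, 0.986, -0.001, 0.002]
contact_force: [0.6, 0.2, -0.4]
gripper_width: 85.4
grasp_force: 0.0
```

>>> {"method": "arm_command", "body": {"rows": [{"grip": 1,"linear": [50,0,0],"rot": [0,0,0]},{"grip": 1,"linear": [100,-30,0],"rot": [0,0,0]},{"grip": 1,"linear": [140,-60,0],"rot": [0,0,0]},{"grip": 1,"linear": [140,-60,0],"rot": [0,0,0]}]}}

```text
clock: 10.58
position: [373.4, -282.8, 270.5]
ee_rot: [-0.168, 0.986, -0.0, 0.0]
contact_force: [-0.3, -0.6, -0.6]
gripper_width: 85.3
grasp_force: 0.0
```

```bash
python3 - <<'E'
from h import *
a=imaging.get_image("side");b=imaging.get_image("top")
cv2.imwrite("pics/m.png",np.hstack([cv2.resize(a["frame"][100:380,130:430],(400,373)),cv2.resize(b["frame"][100:330,210:500],(400,317)) if 0 else cv2.resize(b["frame"][60:340,210:510],(400,373))])[:,:,::-1])
def atz(p,px,z):
    c,d=ray(p,px);return (c+d*(z-c[2])/d[2])
for n in ["wing","lever_grip","lever_pivot","cutter_tip"]:
    r=[models.tip_of(p,n) for p in(a,b)];print(n,r)
    if r[0] and r[1]:print(tri([a,b],[r[0][0]["pixel"],r[1][0]["pixel"]]))
im=b["frame"];m=(im.max(2)<45);m2=np.zeros_like(m);m2[195:228,345:390]=m[195:228,345:390]
pts=np.argwhere(m2)[:,::-1];W=np.array([atz(b,q,160)[:2] for q in pts])
if len(W):print(len(W),W.mean(0),cv2.minAreaRect(W.astype(np.float32)))
s=arm.read_state();print(s["position"],s["ee_rot"],s["joints"],s["contact_force"])
E
```

```text
wing [[{'pixel': [287.3, 226.5], 'score': 0.92}], [{'pixel': [363.2, 215.3], 'score': 0.77}]]
(array([ 571.50903704, -115.37967885,  154.46210028]), np.float64(1.9863465086353644))
lever_grip [[{'pixel': [225.3, 267.7], 'score': 0.57}], [{'pixel': [430.4, 281.4], 'score': 0.7}]]
(array([ 476.99681197, -209.10556966,  155.83122569]), np.float64(1.0517282480093804))
lever_pivot [[{'pixel': [245.2, 241.1], 'score': 0.71}, {'pixel': [285.9, 225.9], 'score': 0.56}, {'pixel': [269.3, 281.8], 'score': 0.55}], [{'pixel': [403.2, 238.1], 'score': 0.71}]]
(array([ 522.03299098, -167.62740744,  167.56266085]), np.float64(16.29848992194207))
cutter_tip [[{'pixel': [244.1, 245.1], 'score': 0.72}, {'pixel': [369.1, 303.6], 'score': 0.45}], [{'pixel': [401.8, 237.8], 'score': 0.58}]]
(array([ 521.21885786, -167.38065659,  160.86567608]), np.float64(17.36746494849239))
203 [ 571.94407547 -112.68767964] ((572.1806030273438, -113.03952026367188), (15.05586051940918, 45.63986587524414), 33.263980865478516)
[ 375.61039096 -280.84934122  270.25961229] [-1.71147016e-01  9.85245501e-01  2.54624106e-05 -3.11245688e-05] [-2.94359510e-01  8.65655323e-02 -2.90801495e-01 -1.88213179e-05
 -1.19350780e+00 -9.32442393e-01] [ 0.09005786  0.8908564  -0.62731843]
```

View pics/m.png

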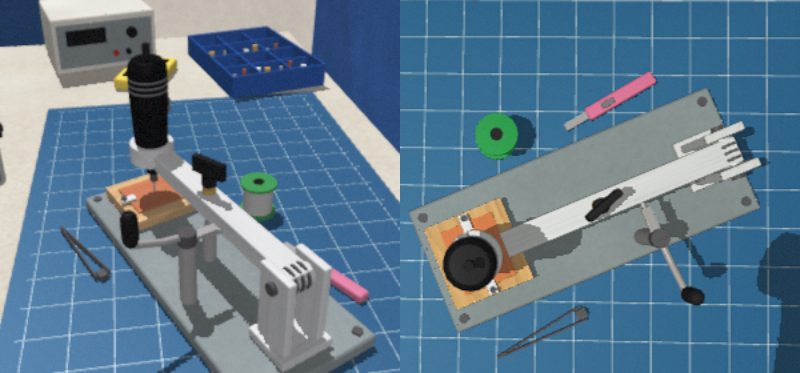

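The arm is down with the cutter on the board, and the lever is back square to it. Wing at about (604,204) in the right crop, with its bar at about 127° in world. I'll move above it and turn.

>>> {"method": "arm_command", "body": {"rows": [{"grip": 1,"linear": [-24,9,2],"rot": [0,0,-0.18]},{"grip": 1,"linear": [-48,18,4],"rot": [0,0,-0.36]},{"grip": 1,"linear": [-72,27,7],"rot": [0,0,-0.54]},{"grip": 1,"linear": [-96,36,10],"rot": [0,0,-0.72]},{"grip": 1,"linear": [-120,45,12],"rot": [0,0,-0.9]},{"grip": 1,"linear": [-144,54,15],"rot": [0,0,-1.08]},{"grip": 1,"linear": [-168,64,18],"rot": [0,0,-1.26]},{"grip": 1,"linear": [-193,73,20],"rot": [0,0,-1.44]},{"grip": 1,"linear": [-217,82,22],"rot": [0,0,-1.62]},{"grip": 1,"linear": [-241,91,25],"rot": [0,0,-1.8]}]}}

```text
clock: 12.32
position: [572.4, -113.7, 245.2]
ee_rot: [0.879, -0.476, -0.0, 0.0]
contact_force: [0.1, -0.5, -0.0]
gripper_width: 85.7
grasp_force: 0.0
```

```bash
python3 - <<'E'
from h import *
a=imaging.get_image("side")
r=models.tip_of(a,"wing");print(r)
s=arm.read_state();print(s["position"],s["ee_rot"],s["joints"])
M=R.from_quat(s["ee_rot"]).as_matrix();print("yaw",np.degrees(np.arctan2(M[1,1],M[0,1])),M.T@(np.array([572,-113.5,200])-s["position"]))
print(proj(a,[572,-113.5,153]))
E
```

```text
[{'pixel': [287.0, 226.8], 'score': 0.89}]
[ 572.95163485 -112.93166288  244.24688163] [ 8.78699997e-01 -4.77374124e-01 -4.57424116e-04  2.27906915e-04] [ 8.25030799e-02  3.06752302e-01 -7.50605958e-02 -1.29535910e-04
 -1.18999844e+00  4.93013482e-01]
yaw -147.0280777938213 [-1.51653011e-02  1.07062097e+00  4.42478100e+01]
[np.float64(286.15027405406744), np.float64(226.73986538305283)]
```

>>> {"method": "arm_command", "body": {"rows": [{"grip": 1,"linear": [0,0,32],"rot": [0,0,-0.07]},{"grip": 1,"linear": [0,1,64],"rot": [0,0,-0.07]},{"grip": 1,"linear": [0,1,96],"rot": [0,0,-0.07]},{"grip": 1,"linear": [0,1,96],"rot": [0,0,-0.07]}]}}

```text
clock: 12.92
position: [568.6, -115.4, 147.0]
ee_rot: [0.894, -0.449, -0.003, 0.001]
contact_force: [0.0, -0.2, 0.6]
gripper_width: 85.3
grasp_force: 0.0
```

>>> {"method": "arm_command", "body": {"rows": [{"grip": 0,"linear": [0,0,0],"rot": [0,0,0]},{"grip": 0,"linear": [0,0,0],"rot": [0,0,0]},{"grip": 0,"linear": [0,0,0],"rot": [0,0,0]},{"grip": 0,"linear": [0,0,0],"rot": [0,0,0]},{"grip": 0,"linear": [0,0,0],"rot": [0,0,0]},{"grip": 0,"linear": [0,0,0],"rot": [0,0,0]},{"grip": 0,"linear": [0,0,0],"rot": [0,0,0]}]}}

```text
clock: 13.8
position: [572.8, -114.5, 150.3]
ee_rot: [0.894, -0.448, 0.002, -0.001]
contact_force: [4.1, 3.9, 1.4]
gripper_width: 7.4
grasp_force: 61.9
```

```bash
cat >> h.py <<'E'
def st():
    s=arm.read_state();M=R.from_quat(s["ee_rot"]).as_matrix()
    print(s["clock"],"yaw",round(np.degrees(np.arctan2(M[1,1],M[0,1]))%360,2),s["position"].round(1) if hasattr(s["position"],"round") else s["position"],"F",np.round(s["contact_force"],1),"T",np.round(s["wrist_torque"],3),"w",s["gripper_width"],"g",s["grasp_force"])
E
python3 - <<'E'
from h import *
st();a=imaging.get_image("side")
cv2.imwrite("pics/w1.png",cv2.resize(a["frame"][170:270,220:350],(780,600),interpolation=2)[:,:,::-1])
E
```

```text
13.8 yaw 216.83 [ 572.8 -114.5  150.3] F [4.1 3.9 1.4] T [ 0.951 -1.077 -0.021] w 7.37505281877725 g 61.92623734474182
```

View pics/w1.png

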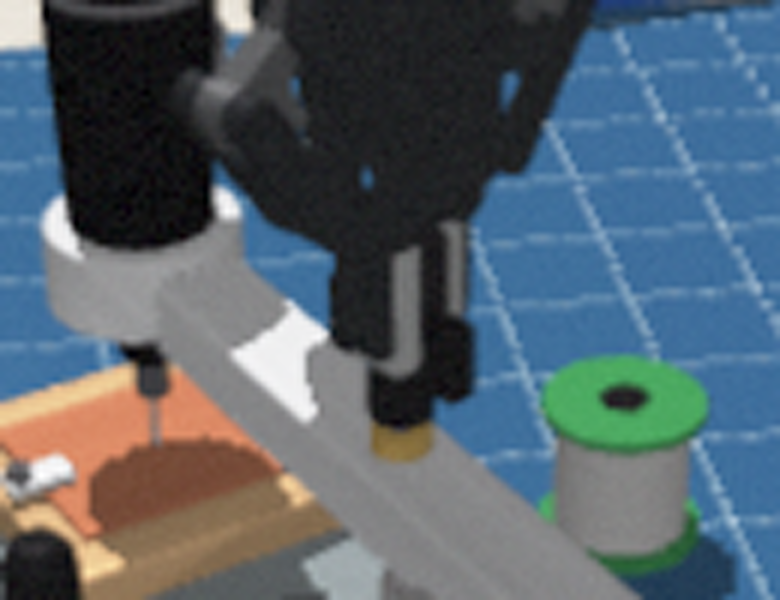

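The pads hold the wing just above the hub. I'll turn it clockwise, and slowly near the seat.

>>> {"method": "arm_command", "body": {"rows": [{"grip": 0,"linear": [0,-1,0],"rot": [0,0,0.1]},{"grip": 0,"linear": [0,-1,0],"rot": [0,0,0.25]},{"grip": 0,"linear": [0,-1,0],"rot": [0,0,0.4]},{"grip": 0,"linear": [0,-1,0],"rot": [0,0,0.55]},{"grip": 0,"linear": [0,-1,0],"rot": [0,0,0.7]},{"grip": 0,"linear": [0,-1,0],"rot": [0,0,0.85]},{"grip": 0,"linear": [0,-1,0],"rot": [0,0,1.0]},{"grip": 0,"linear": [0,-1,0],"rot": [0,0,1.15]},{"grip": 0,"linear": [0,-1,0],"rot": [0,0,1.3]},{"grip": 0,"linear": [0,-1,0],"rot": [0,0,1.3]}]}}

```text
clock: 15.1
position: [571.3, -114.3, 150.0]
ee_rot: [-0.442, 0.897, 0.0, -0.0]
contact_force: [-0.7, 2.7, 4.9]
gripper_width: 7.4
grasp_force: 62.4
```

```bash
python3 -c "
from h import *
st()"
```

```text
15.1 yaw 142.4 [ 571.3 -114.3  150. ] F [-0.7  2.7  4.9] T [ 0.978  0.361 -0.05 ] w 7.353175838109243 g 62.449951171875
```

>>> {"method": "arm_command", "body": {"rows": [{"grip": 0,"linear": [0,0,0],"rot": [0,0,0.12]},{"grip": 0,"linear": [0,0,0],"rot": [0,0,0.24]},{"grip": 0,"linear": [0,0,0],"rot": [0,0,0.36]},{"grip": 0,"linear": [0,0,0],"rot": [0,0,0.4]},{"grip": 0,"linear": [0,0,0],"rot": [0,0,0.4]}]}}

```text
clock: 15.72
position: [571.0, -113.9, 150.0]
ee_rot: [-0.255, 0.967, 0.0, -0.0]
contact_force: [-1.8, 5.5, 5.6]
gripper_width: 7.5
grasp_force: 62.7
```

```bash
python3 -c "
from h import *
st()"
```

```text
15.725 yaw 119.54 [ 571.  -113.9  150. ] F [-1.8  5.5  5.6] T [ 1.473  0.63  -0.035] w 7.51832385288116 g 62.652236223220825
```

>>> {"method": "arm_command", "body": {"rows": [{"grip": 0,"linear": [0,0,0],"rot": [0,0,0.03]},{"grip": 0,"linear": [0,0,0],"rot": [0,0,0.06]},{"grip": 0,"linear": [0,0,0],"rot": [0,0,0.06]}]}}

```text
clock: 16.1
position: [571.0, -113.9, 150.0]
ee_rot: [-0.226, 0.974, 0.0, -0.0]
contact_force: [-2.6, 4.8, 6.3]
gripper_width: 7.5
grasp_force: 62.7
```

```bash
python3 -c "
from h import *
st()"
```

```text
16.1 yaw 116.1 [ 571.  -113.9  150. ] F [-2.6  4.8  6.3] T [ 1.606  0.646 -0.147] w 7.502516005085612 g 62.664077281951904
```

>>> {"method": "arm_command", "body": {"rows": [{"grip": 0,"linear": [0,0,0],"rot": [0,0,0.03]},{"grip": 0,"linear": [0,0,0],"rot": [0,0,0.06]},{"grip": 0,"linear": [0,0,0],"rot": [0,0,0.06]}]}}

```text
clock: 16.48
position: [570.9, -113.8, 150.0]
ee_rot: [-0.197, 0.98, 0.0, -0.0]
contact_force: [-2.0, 5.7, 6.1]
gripper_width: 7.2
grasp_force: 62.7
```

```bash
python3 -c "
from h import *
st()"
```

```text
16.475 yaw 112.73 [ 570.9 -113.8  150. ] F [-2.   5.7  6.1] T [1.618 0.699 0.261] w 7.245052017337429 g 62.68746793270111
```

>>> {"method": "arm_command", "body": {"rows": [{"grip": 0,"linear": [0,0,0],"rot": [0,0,0.02]},{"grip": 0,"linear": [0,0,0],"rot": [0,0,0.04]},{"grip": 0,"linear": [0,0,0],"rot": [0,0,0.04]}]}}

```text
clock: 16.85
position: [571.0, -113.8, 150.0]
ee_rot: [-0.179, 0.984, 0.0, -0.001]
contact_force: [-2.3, 5.1, 5.9]
gripper_width: 7.1
grasp_force: 65.9
```

```bash
python3 -c "
from h import *
st()"
```

```text
16.85 yaw 110.61 [ 571.  -113.8  150. ] F [-2.3  5.1  5.9] T [1.546 0.685 0.889] w 7.099438071079918 g 65.87470293045044
```

>>> {"method": "arm_command", "body": {"rows": [{"grip": 0,"linear": [0,0,0],"rot": [0,0,0.02]},{"grip": 0,"linear": [0,0,0],"rot": [0,0,0.04]},{"grip": 0,"linear": [0,0,0],"rot": [0,0,0.04]}]}}

```text
clock: 17.23
position: [571.0, -113.8, 150.1]
ee_rot: [-0.16, 0.987, -0.0, -0.001]
contact_force: [-1.8, 4.3, 6.7]
gripper_width: 7.1
grasp_force: 75.9
```

```bash
python3 -c "
from h import *
st()"
```

```text
17.225 yaw 108.43 [ 571.  -113.8  150.1] F [-1.8  4.3  6.7] T [1.562 0.731 1.312] w 7.1240842724349225 g 75.93451785854995
```

The torque rises from yaw ≈113°, which is the predicted seat. I'll return to 113° to check for slip before backing off.

>>> {"method": "arm_command", "body": {"rows": [{"grip": 0,"linear": [0,0,0],"rot": [0,0,-0.04]},{"grip": 0,"linear": [0,0,0],"rot": [0,0,-0.04]},{"grip": 0,"linear": [0,0,0],"rot": [0,0,-0.04]}]}}

```text
clock: 17.6
position: [571.0, -113.8, 150.0]
ee_rot: [-0.179, 0.984, 0.0, -0.001]
contact_force: [-3.3, 5.6, 5.7]
gripper_width: 7.2
grasp_force: 65.9
```

```bash
python3 -c "
from h import *
st()"
```

```text
17.6 yaw 110.63 [ 571.  -113.8  150. ] F [-3.3  5.6  5.7] T [1.608 0.662 0.93 ] w 7.2498517863725205 g 65.93279242515564
```

>>> {"method": "arm_command", "body": {"rows": [{"grip": 0,"linear": [0,0,0],"rot": [0,0,-0.04]},{"grip": 0,"linear": [0,0,0],"rot": [0,0,-0.04]},{"grip": 0,"linear": [0,0,0],"rot": [0,0,-0.04]}]}}

```text
clock: 17.98
position: [571.0, -113.9, 150.0]
ee_rot: [-0.197, 0.98, 0.0, -0.0]
contact_force: [-1.9, 5.5, 6.4]
gripper_width: 7.3
grasp_force: 62.7
```

```bash
python3 -c "
from h import *
st()"
```

```text
17.975 yaw 112.75 [ 571.  -113.9  150. ] F [-1.9  5.5  6.4] T [1.586 0.693 0.255] w 7.297897971122106 g 62.68643617630005
```

Elastic, no slip: the seat is at pad yaw ≈113.6°. I'll back off a quarter turn to ≈203.7° (+1.587 rad).

>>> {"method": "arm_command", "body": {"rows": [{"grip": 0,"linear": [0,0,0],"rot": [0,0,-0.16]},{"grip": 0,"linear": [0,0,0],"rot": [0,0,-0.33]},{"grip": 0,"linear": [0,0,0],"rot": [0,0,-0.5]},{"grip": 0,"linear": [0,0,0],"rot": [0,0,-0.67]},{"grip": 0,"linear": [0,0,0],"rot": [0,0,-0.84]},{"grip": 0,"linear": [0,0,0],"rot": [0,0,-1.01]},{"grip": 0,"linear": [0,0,0],"rot": [0,0,-1.18]},{"grip": 0,"linear": [0,0,0],"rot": [0,0,-1.35]},{"grip": 0,"linear": [0,0,0],"rot": [0,0,-1.5]},{"grip": 0,"linear": [0,0,0],"rot": [0,0,-1.587]}]}}

```text
clock: 19.23
position: [572.6, -114.5, 150.1]
ee_rot: [0.838, -0.546, 0.001, -0.001]
contact_force: [2.0, 1.6, 3.7]
gripper_width: 7.1
grasp_force: 62.3
```

>>> {"method": "arm_command", "body": {"rows": [{"grip": 0,"linear": [0,0,0],"rot": [0,0,0]},{"grip": 0,"linear": [0,0,0],"rot": [0,0,0]},{"grip": 0,"linear": [0,0,0],"rot": [0,0,0]}]}}

```text
clock: 19.6
position: [572.5, -114.5, 150.0]
ee_rot: [0.836, -0.549, 0.001, -0.001]
contact_force: [2.8, 2.6, 5.1]
gripper_width: 7.2
grasp_force: 62.5
```

```bash
python3 - <<'E'
from h import *
st();a=imaging.get_image("side")
cv2.imwrite("pics/f.png",cv2.resize(a["frame"][100:380,130:430],None,fx=2,fy=2)[:,:,::-1])
E
```

```text
19.6 yaw 203.45 [ 572.5 -114.5  150. ] F [2.8 2.6 5.1] T [ 0.691 -0.76   0.086] w 7.175359909918449 g 62.498860359191895
```

View pics/f.png

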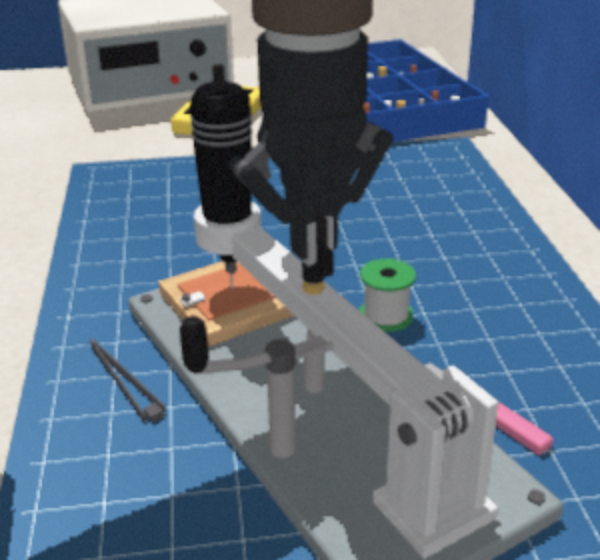

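The picture shows the arm down, the lever locked with its handle at (195,345), and the wing gripped at (318,265) with its bar along the arm. The spool, knife and tweezers haven't moved.

```bash
python3 -c "
from bench import job
print(job.job_done())"
```

```text
the job is handed in; nothing more can be done
None
```

The depth stop is set and the job handed in: the arm is locked down with the cutter on the board, and the stop screw was seated and backed off a quarter turn (about 90° by the gripper's angle). The gripper still holds the wing for you to tighten the locknut; the spool, knife and tweezers were not touched.

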